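# Tip a slotted shim out of its pocket and lay it on the pump foot

### The job

Take the slotted shim from the plywood board: it lies flush in its pocket, so first press down its solid end, where the pocket leaves a gap, until the slotted end has tipped right up, then grip it by its two long edges and lift it out. Lay it flat on the middle of the narrow pad of the pump foot, lengthwise along the pad. Leave the plain shim lying in its own pocket.

Things in the scene. Friction and masses are not known exactly. Their poses are not given: they have to be found in the camera images.
- slotted_shim: Flat steel shim 100x46x5 mm, about 145 g, with a slot 20 mm wide, 45 long, open at its +x end. Origin: centre of the underside; x along its length to the slotted end, z up. Lies in one of the board's pockets, top 1 mm below the board's, 2 mm play at each long edge, on a narrow stiff rocker pivoting about the line x = -12 mm, 2 mm under the shim: about 5 N down at x = -38 mm tips both.
- plain_shim: Flat steel shim 100x46x5 mm without a slot, in the other pocket on a rocker of its own. Origin and axes likewise: centre of the underside, x along its length, z up. To be left alone.
- shim_board: Fixed plywood board 150 (x) x 140 (y) x 32 mm, origin under its centre. Two pockets 119x50 mm at y = +33 and -33 mm; shims lie along x, solid ends to -x (robot side), with a 16 mm gap there. A rocker (26 mm wide) under each shim tips 0.42 rad to a stop: the pressed spot sinks 11 mm, the slotted end rises 25 mm, its long edges free above the board. Its stiff pivot stays tipped when let go.
- pump_foot: Fixed foot of a pump frame: grey flange 150 (x) x 120 (y) x 12 mm, on its middle a narrow bare metal pad 110 (x) x 36 (y) mm, flat top 40 mm above the table. The shim is wider than the pad, so fingers at its long edges have room down to the flange. Origin: centre of the underside, below the pad's centre; x along the pad, z up.

How it is judged (in metres and radians):
On the way:
1. the slotted shim, still in its pocket, has been tipped up by its pressed end (more than 17 degrees) (angle between slotted_shim's own z axis and vertical above 0.3 rad and height (world z) of slotted_shim below 0.04 m and z of slotted_shim in the frame of shim_board above 0.02 m and horizontal distance between slotted_shim and shim_board below 0.05 m), for 0.2 s.
At the end, for the whole second after the job is handed in: The slotted shim lies flat, released and at rest on the pump foot's pad, its centre within 20 mm of the pad's centre and its length within 15 degrees of the pad's (slot either way round); the plain shim lies flat in its pocket where it was (within 10 mm) (horizontal distance between slotted_shim and pump_foot below 0.02 m and z of slotted_shim in the frame of pump_foot between 0.037 and 0.046 m and angle between each of slotted_shim, plain_shim's own z axis and vertical below 0.1 rad and angle between the x axis of slotted_shim and the x axis of pump_foot, either way round below 0.26 rad and linear speed of slotted_shim below 0.02 m/s and distance of plain_shim from where it was at the start of the episode below 0.01 m); the robot touches nothing.
It fails at once if the plain shim is tipped up or taken from its pocket (angle between plain_shim's own z axis and vertical above 0.25 rad or distance of plain_shim from where it was at the start of the episode above 0.02 m).
It also fails if it takes over 43 s, if anything falls off the work surface, if the arm or the gripper's body presses on something with over 40 N, if the wrist force passes 120 N, or if a joint passes its speed limit or range.

### The arm

A 7-joint arm with a two-finger parallel gripper is mounted at the origin on the work surface. World frame = base frame: x ahead of the robot, y to its left, z up, the work surface at z = 0. Lengths are in mm, angles in rad, forces in N, time in s.
With the tool pointing down it reaches from about 400 to 875 mm from the base axis. Payload 4.4 kg.
Tool frame: the origin (TCP) lies at the very end of the fingers, on their centre line; the grasp point (between the pads) lies 19 mm behind it (ctrl.grip_depth is the distance from the TCP to the grasp point, in mm); z points along the fingers, x is the direction in which the jaws open and shut, and the axes are right-handed (so a half turn about z gives the same grasp; the last joint's range is limited). The gripper opens to 85 mm and grips with 20 to 120 N. Pads are 22 mm wide; open, the fingers measure 114 mm over their backs; the gripper's body (76 mm by 85 mm) begins 54 mm behind the grasp point. The pads swing forward as they close: fully open they stand 13 mm farther back than shut.
Start: joints at [1.215, 0.628, 0.038, 1.517, -0.027, 0.996, -0.02], TCP at [185.772, -622.902, 231.313] pointing down, gripper open.
Joint ranges: [-3.06, 3.06], [-0.37, 2.12], [-1.25, 1.32], [0.18, 2.47], [-1.1, 4.24], [0.23, 1.98], [-2.94, 2.94]. Speed limits (rad/s): [2.57, 2.57, 3.14, 3.14, 3.14, 3.14, 3.14].

### API

Orientations are given as [roll, pitch, yaw] about the fixed x, y, z axes, in that order (R = Rz(yaw) Ry(pitch) Rx(roll)).
In Python, from cell import ctrl gives the robot as it stands.
- The arm moves only by the shell command python3 -m creep 'ROWS'. ROWS is JSON, a list of rows, each an object with "hand": the opening, from 0 (shut) to 1 (fully open); "travel": the shift along the tool's x, y, z in cm, a list of three; "angular": the turn, a rotation vector about the tool's x, y, z in degrees, a list of three. In form: [{"hand": hand, "travel": [tx, ty, tz], "angular": [rx, ry, rz]}, ...]. A call has 1 to 20 rows; each row is the pose to reach, as a shift and turn from the pose measured when the call began, along the tool's axes at that moment; what a row does not reach only later rows make up. A row lasts 1/10 s, in which the tool goes at most 50 mm and 8.59 degrees, less where a joint would pass 70% of its speed; a pose out of reach is approached as far as the arm can. A call with a gripper value outside its range is refused whole. The fingers move at their own pace and stop on an object; the grip force is fixed at half the most. Time passes only in rows, so rows that repeat a pose let the fingers close. It gives the time, the measured TCP pose, the force and the opening at its end, in the units of the state.
- ctrl.read_state(): the state, without advancing time (a new reading comes with each control period).
- ctrl.get_image(name): name is "side" or "top" or "wrist"; returns a dict with "frame" (420x560x3 uint8, red, green, blue), "fx", "fy", "cx", "cy" (pixels), "origin" and "orientation" of the camera in the world. Camera axes: x right, y down, z forward; pixel columns grow to the right and rows downward; lengths in mm; the calibration is good to about 2 mm. The wrist camera is an equidistant fisheye: a pixel r from the principal point sees the ray r / f radians off the axis. A picture is of the moment at which its call begins. There is no depth.
- ctrl.finish_job(): hands the job in, once; it reports no verdict.
Trained networks look in the newest picture that a camera, given by its name, has taken for a name from the list of things; names that differ only in an ending like _2 or _b are one class to them, and where a whole thing is asked for, a point or a joint stands for the part that bears it (a point fixed in the world has none). Each returns a list of dicts, best first, with "confidence" (0 to 1); they miss things now and then, are a little off and sometimes report something else, mostly with a low value. They report only what shows in the picture. A call takes as long as a camera call.
- ctrl.regions_of(camera, thing): "region" (420x560 bool, what is visible of it).
- ctrl.spot_point(camera, thing): "at" ([x, y, z] in mm, in world coordinates, good to about 4 mm: a listed point, or the origin of a listed thing).
The state is a dict: "clock": time; "qpos": joint angles; "qd": joint speeds; "tau": joint torques, N m; "eef_pos": TCP position; "tool_rot": TCP orientation; "force": force on the tool from outside, world axes, zero at the start; "torque": the same for the moment, N m; "width": finger opening in mm.
Only numpy, scipy, OpenCV 4.12 (cv2) and the standard library are available. Lean on these libraries where they do the work, as an engineer would, in place of code of your own. Each camera call takes 0.05 s, during which the arm holds its last target. There are 200 camera calls.

## Working session

There is one attempt and no reset: what is moved stays moved. The work goes in short steps, Python scripts to look and compute and a shell command to move; the robot and the scene stay as the last step left them, time stands still between calls to the robot, and variables do not carry over. Pictures are saved under pics/ and viewed, about 8 in all and at most 12, crops included, and the job is handed in when it is done.

```bash
mkdir -p pics; ls
cat > h.py <<'E'
from cell import ctrl
import numpy as np, cv2
def cam(n): return ctrl.get_image(n)
E
python3 - <<'E'
from h import *
s=ctrl.read_state(); print({k:np.round(v,3).tolist() for k,v in s.items()})
for n in ("top","side"):
    im=cam(n); cv2.imwrite(f"pics/{n}0.png",im["frame"][:,:,::-1]); print(n,{k:np.round(im[k],3).tolist() for k in im if k!="frame"})
    for t in("slotted_shim","plain_shim","shim_board","pump_foot"):
        print(t,[(np.round(d["at"]).tolist(),round(d["confidence"],2)) for d in ctrl.spot_point(n,t)][:3])
E
```

```text
pics
{'clock': 0.0, 'qpos': [1.215, 0.629, 0.038, 1.518, -0.027, 0.996, -0.02], 'qd': [-0.0, -0.001, 0.0, -0.001, -0.002, -0.0, 0.001], 'tau': [-0.001, -56.34, 1.226, -19.344, 0.011, 0.011, -0.0], 'eef_pos': [185.574, -622.285, 230.374], 'tool_rot': [3.142, 0.002, -1.281], 'force': [-0.141, -0.056, 0.155], 'torque': [0.002, -0.015, 0.034], 'width': 85.433}
top {'fx': 400.117, 'fy': 400.117, 'cx': 280.191, 'cy': 213.886, 'origin': [399.213, -11.138, 772.147], 'orientation': [-2.932, -0.006, -1.637]}
slotted_shim [([550.0, 166.0, 27.0], 0.56)]
plain_shim [([544.0, 238.0, 23.0], 0.68)]
shim_board [([537.0, 203.0, 1.0], 0.85)]
pump_foot [([524.0, -180.0, -3.0], 0.8)]
side {'fx': 507.002, 'fy': 507.002, 'cx': 276.645, 'cy': 209.747, 'origin': [413.277, -770.056, 608.202], 'orientation': [-2.185, 0.015, -0.189]}
slotted_shim [([547.0, 165.0, 26.0], 0.87)]
plain_shim [([549.0, 232.0, 28.0], 0.66)]
shim_board [([537.0, 201.0, 1.0], 0.68)]
pump_foot []
```

View pics/top0.png

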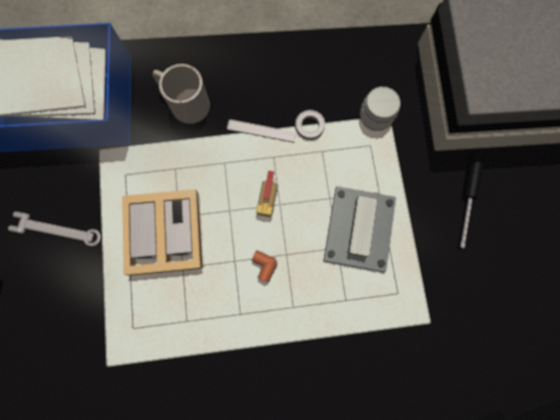

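The top view shows the board at about (162,232) px, with the slotted shim in the right pocket (178,228) and its slot up, which is +x. The pump foot is at (361,228) and its pad at (363,226). Next I'll measure the poses on known planes.

```bash
cat >> h.py <<'E'
from scipy.spatial.transform import Rotation as Ro
def w(im,px,z):
    px=np.atleast_2d(px).astype(float); d=np.c_[(px[:,0]-im["cx"])/im["fx"],(px[:,1]-im["cy"])/im["fy"],np.ones(len(px))]
    d=d@Ro.from_euler("xyz",im["orientation"]).as_matrix().T; o=np.array(im["origin"])
    return o+d*((z-o[2])/d[:,2])[:,None]
def rect(im,mask,z):
    c=max(cv2.findContours(mask.astype(np.uint8),cv2.RETR_EXTERNAL,cv2.CHAIN_APPROX_NONE)[0],key=cv2.contourArea)
    P=w(im,c[:,0],z)[:,:2].astype(np.float32); (x,y),(a,b),t=cv2.minAreaRect(P)
    return np.round([x,y,a,b,t],1)
E
python3 - <<'E'
from h import *
for n in ("top","side"):
    im=cam(n); g=im["frame"].mean(2)
    for t,z in(("slotted_shim",31),("plain_shim",31),("shim_board",32),("pump_foot",12)):
        for d in ctrl.regions_of(n,t)[:1]:
            print(n,t,round(d["confidence"],2),rect(im,d["region"],z))
            if t=="pump_foot":
                m=cv2.morphologyEx(d["region"].astype(np.uint8),cv2.MORPH_CLOSE,np.ones((25,25)))>0
                v=g[m]; th,_=cv2.threshold(v.astype(np.uint8),0,255,cv2.THRESH_OTSU)
                m=cv2.erode(m.astype(np.uint8),np.ones((5,5)))>0
                print(" pad",th,rect(im,m&(g>th),40))
    cv2.imwrite(f"pics/{n}1.png",im["frame"][:,:,::-1])
E
```

```text
top slotted_shim 0.92 [545.6 167.3 102.8  47.6   1.1]
top plain_shim 0.74 [543.8 233.  102.3  47.5   1.7]
top shim_board 0.91 [538.2 197.7 154.8 146.1   2. ]
top pump_foot 0.7 [ 524.3 -178.5  123.9  152.9   74.9]
 pad 150.0 [ 524.1 -179.2   34.8  109.3   75.5]
side slotted_shim 0.87 [545.3 170.1 103.   51.1   4.2]
side plain_shim 0.95 [543.7 237.1  53.4  99.9  87.1]
side shim_board 0.58 [538.2 180.2 156.4 187.    1.7]
side pump_foot 0.95 [ 522.6 -182.8  130.1  151.9   75. ]
 pad 129.0 [ 518.1 -209.   108.8  137.3   75.6]
```

View pics/side0.png

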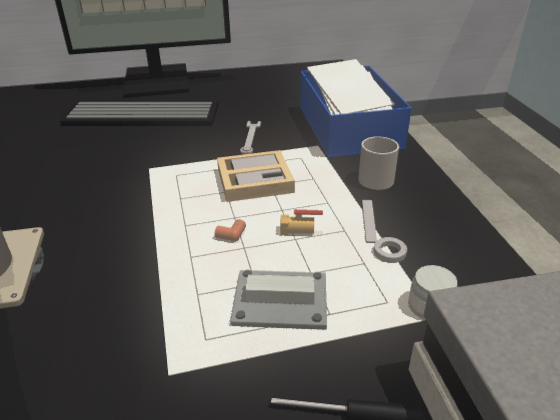

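```bash
cat >> h.py <<'E'
def to(pos,yaw,tilt=0):
    """yaw deg of tool x; tilt deg: tool body leans toward -(shim x) i.e. matches shim tipped up by tilt"""
    s=ctrl.read_state(); R=Ro.from_euler("xyz",s["tool_rot"])
    T=Ro.from_euler("z",yaw+90,degrees=True)*Ro.from_euler("y",-tilt,degrees=True)*Ro.from_euler("xyz",[180,0,-90],degrees=True)
    print("travel cm",np.round(R.inv().apply(np.array(pos)-s["eef_pos"])/10,2).tolist(),"ang",np.round((R.inv()*T).as_rotvec(degrees=True),1).tolist(),
     "now",np.round(s["eef_pos"],1),"f",np.round(s["force"],1),"w",round(float(s["width"]),1),"t",round(float(s["clock"]),2))
E
python3 - <<'E'
from h import *
print(ctrl.grip_depth)
to([500.5,167.2,120],-88.4)
E
```

```text
18.700000000000003
travel cm [-66.72, -52.74, 11.13] ang [-0.0, 0.0, 15.0] now [ 185.8 -622.9  231.3] f [ 0.3 -0.4  0.4] w 85.4 t 1.0
```

```bash
python3 -m creep '[{"hand":0,"travel":[-20,-22,0],"angular":[0,0,5]},{"hand":0,"travel":[-20,-22,0],"angular":[0,0,5]},{"hand":0,"travel":[-20,-22,0],"angular":[0,0,5]},{"hand":0,"travel":[-20,-22,0],"angular":[0,0,5]},{"hand":0,"travel":[-20,-22,0],"angular":[0,0,5]},{"hand":0,"travel":[-66.7,-52.7,11],"angular":[0,0,15]},{"hand":0,"travel":[-66.7,-52.7,11],"angular":[0,0,15]},{"hand":0,"travel":[-66.7,-52.7,11],"angular":[0,0,15]},{"hand":0,"travel":[-66.7,-52.7,11],"angular":[0,0,15]},{"hand":0,"travel":[-66.7,-52.7,11],"angular":[0,0,15]},{"hand":0,"travel":[-66.7,-52.7,11],"angular":[0,0,15]},{"hand":0,"travel":[-66.7,-52.7,11],"angular":[0,0,15]},{"hand":0,"travel":[-66.7,-52.7,11],"angular":[0,0,15]},{"hand":0,"travel":[-66.7,-52.7,11],"angular":[0,0,15]},{"hand":0,"travel":[-66.7,-52.7,11],"angular":[0,0,15]},{"hand":0,"travel":[-66.7,-52.7,11],"angular":[0,0,15]},{"hand":0,"travel":[-66.7,-52.7,11],"angular":[0,0,15]},{"hand":0,"travel":[-66.7,-52.7,11],"angular":[0,0,15]},{"hand":0,"travel":[-66.7,-52.7,11],"angular":[0,0,15]}]'
python3 - <<'E'
from h import *
to([501.5,167.3,40],-88.4)
im=cam("wrist"); cv2.imwrite("pics/w1.png",im["frame"][:,:,::-1])
for t in("slotted_shim","plain_shim","shim_board"): print(t,[(np.round(d["at"]).tolist(),round(d["confidence"],2)) for d in ctrl.spot_point("wrist",t)][:2])
E
```

```text
clock: 2.9
eef_pos: [500.4, 170.1, 120.8]
tool_rot: [-3.141, 0.001, -1.538]
force: [1.3, -1.3, 1.0]
width: -0.0
travel cm [0.29, -0.1, 8.08] ang [-0.0, 0.1, 0.3] now [500.4 170.1 120.8] f [ 1.3 -1.3  1. ] w -0.0 t 2.9
slotted_shim [([548.0, 166.0, 29.0], 0.61), ([547.0, 235.0, 26.0], 0.19)]
plain_shim []
shim_board [([539.0, 202.0, -5.0], 0.7)]
```

View pics/w1.png

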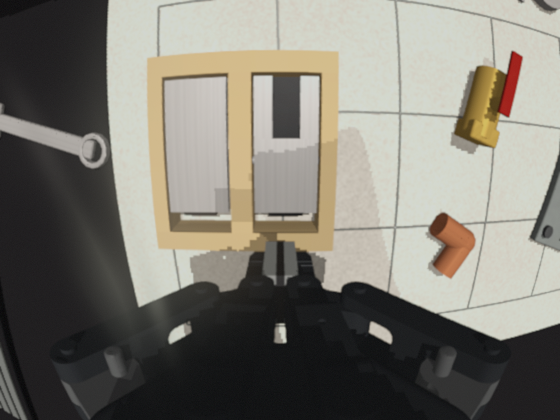

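The wrist view shows the closed fingers at about (281,260) px, laterally in line with the slotted shim (columns 253–320, solid end at row 215). The gap lies in rows 217–232. I'll press down now.

```bash
python3 -m creep '[{"hand":0,"travel":[0.3,-0.1,5],"angular":[0,0,0]},{"hand":0,"travel":[0.3,-0.1,8],"angular":[0,0,0]},{"hand":0,"travel":[0.3,-0.1,8.4],"angular":[0,0,0]},{"hand":0,"travel":[0.3,-0.1,8.6],"angular":[0,0,0]},{"hand":0,"travel":[0.3,-0.1,8.9],"angular":[0,0,0]},{"hand":0,"travel":[0.3,-0.1,9.2],"angular":[0,0,0]},{"hand":0,"travel":[0.3,-0.1,9.4],"angular":[0,0,0]},{"hand":0,"travel":[0.3,-0.1,9.6],"angular":[0,0,0]}]'
python3 - <<'E'
from h import *
to([501.5,167.3,20],-88.4)
E
```

```text
clock: 3.9
eef_pos: [501.4, 161.5, 26.5]
tool_rot: [-3.141, -0.001, -1.546]
force: [-0.5, -0.8, 4.9]
width: -0.2
travel cm [-0.58, -0.02, 0.65] ang [-0.1, -0.1, -0.2] now [501.4 161.5  26.5] f [-0.5 -0.8  4.9] w -0.2 t 3.9
```

```bash
python3 -m creep '[{"hand":0,"travel":[0,0,0.2],"angular":[0,0,0]},{"hand":0,"travel":[0,0,0.4],"angular":[0,0,0]},{"hand":0,"travel":[0,0,0.6],"angular":[0,0,0]},{"hand":0,"travel":[0,0,0.7],"angular":[0,0,0]},{"hand":0,"travel":[0,0,0.7],"angular":[0,0,0]}]'
```

```text
clock: 4.4
eef_pos: [501.6, 161.5, 19.8]
tool_rot: [-3.14, -0.001, -1.546]
force: [-2.7, -0.1, 8.2]
width: 0.1
```

```bash
python3 -m creep '[{"hand":0,"travel":[0,0,0.15],"angular":[0,0,0]},{"hand":0,"travel":[0,0,0.3],"angular":[0,0,0]},{"hand":0,"travel":[0,0,0.3],"angular":[0,0,0]}]'
python3 - <<'E'
from h import *
im=cam("side"); cv2.imwrite("pics/s2.png",cv2.resize(im["frame"][100:260,140:360,::-1],None,fx=3.5,fy=3.5,interpolation=cv2.INTER_CUBIC))
im=cam("wrist"); cv2.imwrite("pics/w2.png",im["frame"][:,:,::-1])
E
```

```text
clock: 4.7
eef_pos: [501.7, 161.5, 19.0]
tool_rot: [-3.14, -0.0, -1.546]
force: [-6.2, -0.8, 27.5]
width: -0.2
```

View pics/s2.png

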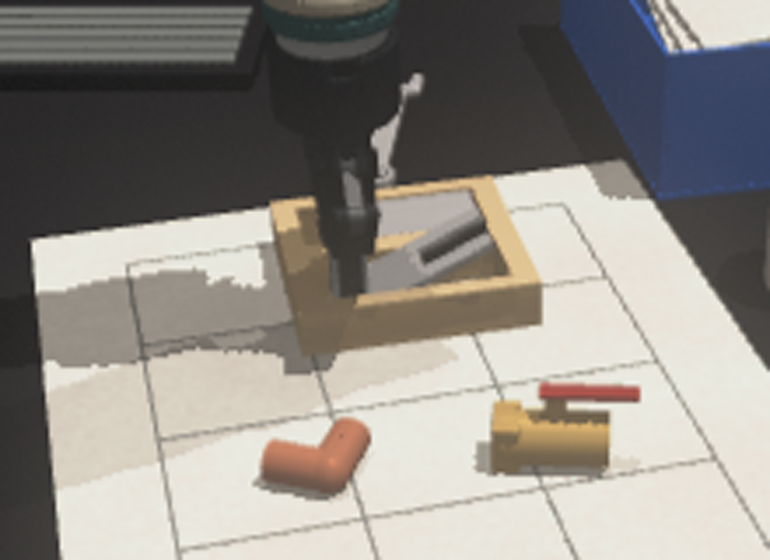

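The side view shows the shim tipped up, with its slotted end out of the pocket and the fingers on its solid end. Force rose to 27 N at 19 mm, so it is at the stop. Next I'll back off, open and tilt the tool.

```bash
python3 -m creep '[{"hand":0,"travel":[0,0,-2],"angular":[0,0,0]},{"hand":0,"travel":[0,0,-6],"angular":[0,0,0]},{"hand":0.8,"travel":[0,0,-10],"angular":[0,0,0]},{"hand":0.8,"travel":[0,0,-10],"angular":[0,0,0]},{"hand":0.8,"travel":[0,0,-10],"angular":[0,0,0]},{"hand":0.8,"travel":[0,0,-10],"angular":[0,0,0]}]'
python3 - <<'E'
from h import *
to([580.6-24.5,169.5,39.4+55],-88.4,24)
im=cam("top"); cv2.imwrite("pics/t3.png",cv2.resize(im["frame"][170:300,100:230,::-1],None,fx=4,fy=4,interpolation=cv2.INTER_CUBIC))
im=cam("wrist"); cv2.imwrite("pics/w3.png",im["frame"][:,:,::-1])
for n in("side","wrist","top"): print(n,[(np.round(d["at"]).tolist(),round(d["confidence"],2)) for d in ctrl.spot_point(n,"slotted_shim")][:2])
E
```

```text
clock: 5.4
eef_pos: [500.8, 161.4, 117.8]
tool_rot: [-3.141, -0.001, -1.546]
force: [0.1, -0.3, -0.4]
width: 58.2
travel cm [-0.67, -5.55, 2.34] ang [24.0, -0.1, -0.2] now [500.8 161.4 117.8] f [ 0.1 -0.3 -0.4] w 58.2 t 5.4
side [([546.0, 168.0, 29.0], 0.79)]
wrist [([543.0, 165.0, 34.0], 0.91)]
top [([548.0, 168.0, 32.0], 0.69)]
```

View pics/w3.png

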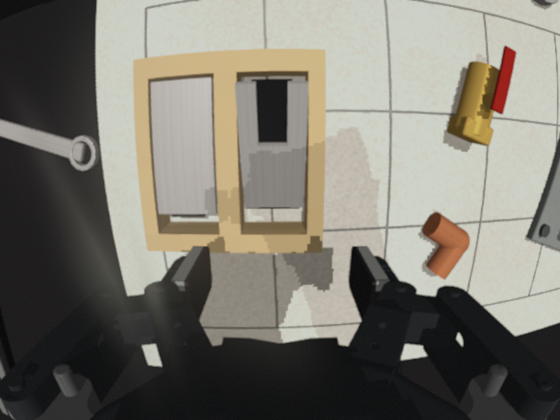

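Released, the shim still looks tipped: dark face, with the slotted end wide and near at columns 236–309. Moving to the tilted pre-grasp pose.

```bash
python3 -m creep '[{"hand":0.8,"travel":[-0.6,-2,0],"angular":[8,0,0]},{"hand":0.8,"travel":[-0.6,-4,1],"angular":[16,0,0]},{"hand":0.8,"travel":[-0.6,-5.5,2],"angular":[24,0,0]},{"hand":0.8,"travel":[-0.6,-5.5,2.3],"angular":[24,0,0]},{"hand":0.8,"travel":[-0.6,-5.5,2.3],"angular":[24,0,0]},{"hand":0.8,"travel":[-0.6,-5.5,2.3],"angular":[24,0,0]}]'
python3 - <<'E'
from h import *
to([580.6,168,39.4],-88.4,24)
im=cam("wrist"); a=im["frame"][:,:,::-1]
b=cam("side")["frame"][90:230,180:340,::-1]
a=cv2.resize(a[:,80:480],None,fx=1,fy=1); b=cv2.resize(b,(400,350))
cv2.imwrite("pics/c4.png",np.hstack([a,np.vstack([b,np.zeros((70,400,3),np.uint8)])]))
E
```

```text
clock: 6.25
eef_pos: [572.8, 176.9, 124.0]
tool_rot: [-2.78, -0.027, -1.553]
force: [4.4, -1.1, 0.2]
width: 68.1
travel cm [0.67, 2.28, 8.2] ang [3.3, -1.7, 0.1] now [572.8 176.9 124. ] f [ 4.4 -1.1  0.2] w 68.1 t 6.25
```

View pics/c4.png

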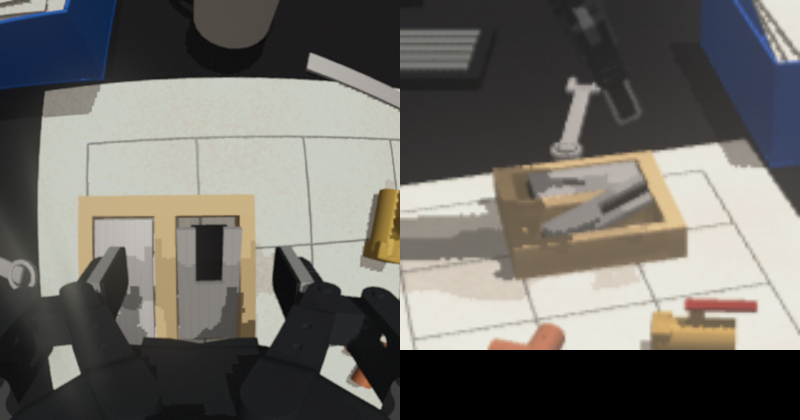

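The left crop shows the shim between the open fingers, slot at about (210,250) px. The right crop confirms it stays tipped. The tool hasn't settled on target, so I'll recompute the correction to the standoff.

Run:
```python
from h import *
to([580.6-18.4,168,39.4+41],-88.4,24)
```

```text
travel cm [1.29, 2.57, 3.81] ang [3.3, -1.4, 0.2] now [572.4 182.2 124.8] f [-0.9  0.6  0.3] w 68.2 t 6.35
```

```bash
python3 -m creep '[{"hand":0.8,"travel":[0,0,0],"angular":[0,0,0]},{"hand":0.8,"travel":[0,0,0],"angular":[0,0,0]},{"hand":0.8,"travel":[0,0,0],"angular":[0,0,0]}]'
python3 - <<'E'
from h import *
s=ctrl.read_state(); print(np.round(s["qpos"],2),np.round(s["qd"],3),s["force"])
to([580.6-18.4,168,39.4+41],-88.4,24)
E
```

```text
clock: 6.65
eef_pos: [572.3, 181.4, 124.4]
tool_rot: [-2.781, -0.022, -1.551]
force: [-0.2, -0.0, 0.1]
width: 68.4
[-0.84  0.69  0.6   2.1  -1.1   0.23 -0.92] [ 0.002 -0.002  0.007 -0.     0.001 -0.     0.004] [-0.22082121 -0.0408194   0.05668457]
travel cm [1.22, 2.54, 3.78] ang [3.3, -1.3, 0.1] now [572.3 181.4 124.4] f [-0.2 -0.   0.1] w 68.4 t 6.65
```

Joints 5 and 6 are at their limits, so a full lean toward the robot is out of reach. I'll grip with an almost vertical tool and take up the angle when placing, leaning the other way.

Run:
```python
from h import *
to([573,168,90],-88.4,6)
```

```text
travel cm [1.27, 1.19, 3.26] ang [-14.7, -1.3, -0.2] now [572.3 181.4 124.4] f [-0.2 -0.   0.1] w 68.4 t 6.65
```

```bash
python3 -m creep '[{"hand":0.8,"travel":[0.6,0.5,1.5],"angular":[-7,-0.6,0]},{"hand":0.8,"travel":[1.25,1.2,3.25],"angular":[-14.7,-1.3,-0.2]},{"hand":0.8,"travel":[1.25,1.2,3.25],"angular":[-14.7,-1.3,-0.2]},{"hand":0.8,"travel":[1.25,1.2,3.25],"angular":[-14.7,-1.3,-0.2]},{"hand":0.8,"travel":[1.25,1.2,3.25],"angular":[-14.7,-1.3,-0.2]}]'
python3 - <<'E'
from h import *
s=ctrl.read_state(); print(np.round(s["qpos"],2),np.round(s["qd"],3))
to([578.5,168,36],-88.4,6)
im=cam("wrist"); a=im["frame"][:,:,::-1]
b=cam("side")["frame"][90:230,180:340,::-1]
b=cv2.resize(b,(400,350))
cv2.imwrite("pics/c5.png",np.hstack([a[:,80:480],np.vstack([b,np.zeros((70,400,3),np.uint8)])]))
E
```

```text
clock: 7.15
eef_pos: [572.0, 168.2, 90.2]
tool_rot: [-3.037, 0.001, -1.544]
force: [-0.7, -1.4, 0.2]
width: 68.4
[-0.8   0.84  0.75  1.9  -0.92  0.66 -1.05] [-0.013 -0.014  0.002  0.002  0.003  0.009 -0.003]
travel cm [0.04, -0.08, 5.45] ang [-0.0, 0.0, -0.0] now [572.  168.2  90.2] f [-0.7 -1.4  0.2] w 68.4 t 7.15
```

View pics/c5.png

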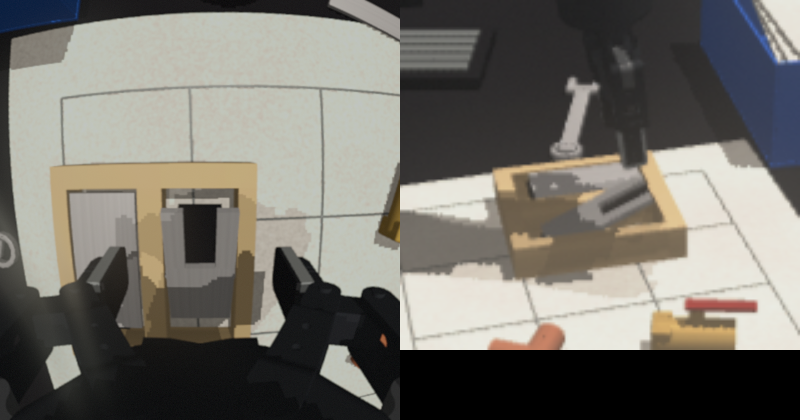

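Run:
```python
from h import *
im=cam("wrist"); R=Ro.from_euler("xyz",im["orientation"])
for p in ([588,168,55],[580,168,51.5],[546.5,168,36.5],[593,168,32]):
    c=R.inv().apply(np.array(p)-im["origin"]); th=np.arctan2(np.hypot(c[0],c[1]),c[2]); u=c[:2]/np.hypot(*c[:2])
    print(p,np.round(im["fx"]*th*u+[im["cx"]-80,im["cy"]]))
```

```text
[588, 168, 55] [200. 212.]
[580, 168, 51.5] [199. 224.]
[546.5, 168, 36.5] [198. 268.]
[593, 168, 32] [200. 198.]
```

The predicted rows (212 for the slotted end, 268 for the slot root) agree with the picture (206 and 263) to about 3 mm. Descending and gripping.

```bash
python3 -m creep '[{"hand":0.8,"travel":[0,-0.1,3],"angular":[0,0,0]},{"hand":0.8,"travel":[0,-0.1,4.5],"angular":[0,0,0]},{"hand":0.8,"travel":[0,-0.1,5.2],"angular":[0,0,0]},{"hand":0.8,"travel":[0,-0.1,5.3],"angular":[0,0,0]},{"hand":0.3,"travel":[0,-0.1,5.3],"angular":[0,0,0]},{"hand":0.3,"travel":[0,-0.1,5.3],"angular":[0,0,0]},{"hand":0.3,"travel":[0,-0.1,5.3],"angular":[0,0,0]},{"hand":0.3,"travel":[0,-0.1,5.3],"angular":[0,0,0]},{"hand":0.3,"travel":[0,-0.1,5.3],"angular":[0,0,0]},{"hand":0.3,"travel":[0,-0.1,5.3],"angular":[0,0,0]}]'
```

```text
clock: 8.3
eef_pos: [579.4, 169.0, 38.8]
tool_rot: [-3.035, 0.001, -1.542]
force: [0.3, -1.0, 4.1]
width: 44.2
```

```bash
python3 -m creep '[{"hand":0.3,"travel":[0,-0.2,-2],"angular":[0,0,0]},{"hand":0.3,"travel":[0,-0.5,-5],"angular":[0,0,0]},{"hand":0.3,"travel":[0,-0.9,-9],"angular":[0,0,0]},{"hand":0.3,"travel":[0,-1,-10],"angular":[0,0,0]},{"hand":0.3,"travel":[0,-1,-10],"angular":[0,0,0]}]'
python3 - <<'E'
from h import *
s=ctrl.read_state(); print(np.round(s["qpos"],2))
im=cam("wrist"); a=im["frame"][:,:,::-1]
b=cam("side")["frame"][50:225,180:380,::-1]
b=cv2.resize(b,(400,350))
cv2.imwrite("pics/c6.png",np.hstack([a[:,80:480],np.vstack([b,np.zeros((70,400,3),np.uint8)])]))
to([524,-179,150],-104.5,-18)
E
```

```text
clock: 8.8
eef_pos: [579.2, 169.5, 140.3]
tool_rot: [-3.033, 0.002, -1.542]
force: [-0.0, -0.7, -2.6]
width: 43.8
[-0.84  0.79  0.83  1.86 -0.83  0.75 -1.12]
travel cm [34.68, 6.19, -1.91] ang [-23.8, -1.6, 16.2] now [577.5 169.5 137.8] f [-0.1  0.3 -1.4] w 43.8 t 8.9
```

View pics/c6.png

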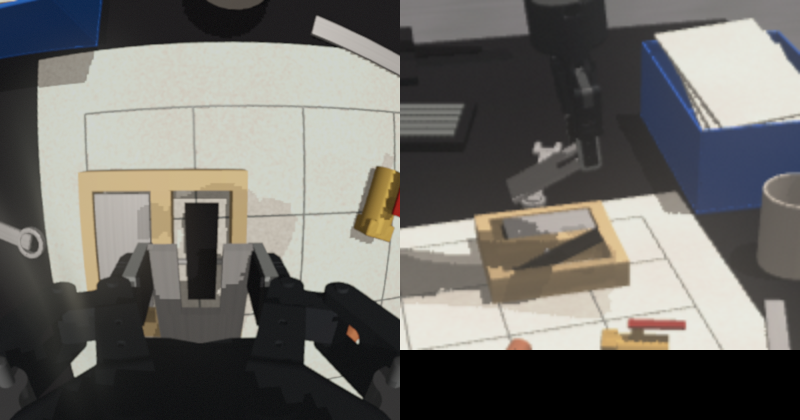

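The shim is held at both prongs, still tipped about 24°, and the plain shim is still in its pocket. Carrying it over the foot.

Run:
```python
from h import *
to([556.7,-187.5,110],-104.5,-18)
to([565,0,135],-96,-6)
```

```text
travel cm [35.63, 3.38, 2.4] ang [-23.8, -1.6, 16.2] now [577.5 169.5 137.8] f [-0.1  0.3 -1.4] w 43.8 t 8.9
travel cm [16.91, 1.76, 0.08] ang [-11.9, 0.1, 7.7] now [577.5 169.5 137.8] f [-0.1  0.3 -1.4] w 43.8 t 8.9
```

```bash
python3 -m creep '[{"hand":0.3,"travel":[3,0.3,0],"angular":[-2,0,1.5]},{"hand":0.3,"travel":[6.5,0.6,0],"angular":[-4,0,3]},{"hand":0.3,"travel":[10,0.9,0],"angular":[-6,0,4.5]},{"hand":0.3,"travel":[13.5,1.2,0],"angular":[-9,0,6]},{"hand":0.3,"travel":[17,1.6,0.4],"angular":[-12,0,8]},{"hand":0.3,"travel":[20.5,2,0.8],"angular":[-14,-0.4,9.5]},{"hand":0.3,"travel":[24,2.4,1.2],"angular":[-16,-0.8,11]},{"hand":0.3,"travel":[27.5,2.7,1.6],"angular":[-18,-1.2,12.5]},{"hand":0.3,"travel":[31,3,2],"angular":[-21,-1.4,14]},{"hand":0.3,"travel":[34,3.3,2.2],"angular":[-23,-1.6,15.5]},{"hand":0.3,"travel":[35.6,3.4,2.4],"angular":[-23.8,-1.6,16.2]},{"hand":0.3,"travel":[35.6,3.4,2.4],"angular":[-23.8,-1.6,16.2]},{"hand":0.3,"travel":[35.6,3.4,2.4],"angular":[-23.8,-1.6,16.2]},{"hand":0.3,"travel":[35.6,3.4,2.4],"angular":[-23.8,-1.6,16.2]},{"hand":0.3,"travel":[35.6,3.4,2.4],"angular":[-23.8,-1.6,16.2]}]'
python3 - <<'E'
from h import *
s=ctrl.read_state(); print(np.round(s["qpos"],2))
to([556.7,-187.5,75],-104.5,-18)
im=cam("top"); a=im["frame"][150:290,290:450,::-1]
b=cam("side")["frame"][150:325,200:400,::-1]
cv2.imwrite("pics/c7.png",np.hstack([cv2.resize(a,(400,350),interpolation=cv2.INTER_CUBIC),cv2.resize(b,(400,350),interpolation=cv2.INTER_CUBIC)]))
for n in("side","top"): print(n,[(np.round(d["at"]).tolist(),round(d["confidence"],2)) for d in ctrl.spot_point(n,"slotted_shim")][:2])
E
```

```text
clock: 10.4
eef_pos: [557.0, -185.1, 110.1]
tool_rot: [2.828, 0.001, -1.821]
force: [-0.5, 0.3, -1.7]
width: 43.5
[-0.15  1.01  0.84  1.5  -0.64  1.27 -0.98]
travel cm [0.25, -1.12, 3.32] ang [-0.0, 0.0, 0.2] now [ 557.  -185.1  110.1] f [-0.5  0.3 -1.7] w 43.5 t 10.4
side [([523.0, -176.0, 116.0], 0.6)]
top [([525.0, -181.0, 118.0], 0.85)]
```

View pics/c7.png

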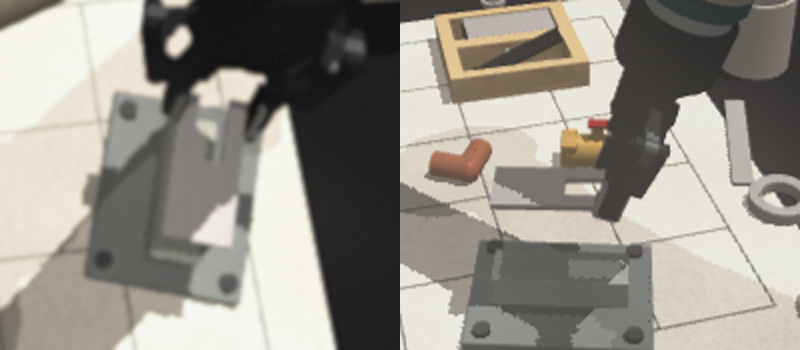

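The shim hangs level above the pad and lines up with it in both views. The networks put its origin near (524,-178,117), as calculated.

Run:
```python
from h import *
to([556.7,-187.5,39],-104.5,-18)
to([556.7,-187.5,33],-104.5,-18)
```

```text
travel cm [0.11, -2.22, 6.77] ang [-0.0, -0.0, 0.1] now [ 556.8 -186.4  110.3] f [-1.2 -0.8 -2.1] w 44.2 t 10.6
travel cm [0.11, -2.4, 7.34] ang [-0.0, -0.0, 0.1] now [ 556.8 -186.4  110.3] f [-1.2 -0.8 -2.1] w 44.2 t 10.6
```

```bash
python3 -m creep '[{"hand":0.3,"travel":[0.1,-0.8,2.5],"angular":[0,0,0]},{"hand":0.3,"travel":[0.1,-1.5,4.8],"angular":[0,0,0]},{"hand":0.3,"travel":[0.1,-2,6],"angular":[0,0,0]},{"hand":0.3,"travel":[0.1,-2.2,6.7],"angular":[0,0,0]},{"hand":0.3,"travel":[0.1,-2.25,6.85],"angular":[0,0,0]},{"hand":0.3,"travel":[0.1,-2.3,7],"angular":[0,0,0]},{"hand":0.3,"travel":[0.1,-2.35,7.15],"angular":[0,0,0]},{"hand":0.3,"travel":[0.1,-2.35,7.15],"angular":[0,0,0]},{"hand":0.3,"travel":[0.1,-2.35,7.15],"angular":[0,0,0]}]'
```

```text
clock: 11.5
eef_pos: [557.0, -187.6, 35.4]
tool_rot: [2.829, -0.0, -1.823]
force: [0.2, -0.3, -0.9]
width: 44.3
```

```bash
python3 -m creep '[{"hand":0.3,"travel":[0,-0.03,0.09],"angular":[0,0,0]},{"hand":0.3,"travel":[0,-0.06,0.18],"angular":[0,0,0]},{"hand":0.3,"travel":[0,-0.06,0.18],"angular":[0,0,0]}]'
```

```text
clock: 11.8
eef_pos: [557.3, -187.6, 34.0]
tool_rot: [2.829, -0.0, -1.822]
force: [0.4, 0.2, 1.9]
width: 43.8
```

Contact: the force has turned upward. Releasing, then backing away along the tool axis.

```bash
python3 -m creep '[{"hand":0.8,"travel":[0,0,0],"angular":[0,0,0]},{"hand":0.8,"travel":[0,0,0],"angular":[0,0,0]},{"hand":0.8,"travel":[0,0,0],"angular":[0,0,0]},{"hand":0.8,"travel":[0,0,0],"angular":[0,0,0]},{"hand":0.8,"travel":[0,0,0],"angular":[0,0,0]},{"hand":0.8,"travel":[0,0,-2],"angular":[0,0,0]},{"hand":0.8,"travel":[0,0,-5],"angular":[0,0,0]},{"hand":0.8,"travel":[0,0,-10],"angular":[0,0,0]},{"hand":0.8,"travel":[0,0,-15],"angular":[0,0,0]},{"hand":0.8,"travel":[0,0,-15],"angular":[0,0,0]},{"hand":0.8,"travel":[0,0,-15],"angular":[0,0,0]}]'
python3 - <<'E'
from h import *
im=cam("top"); a=im["frame"][150:290,290:450,::-1]
b=cam("side")["frame"][130:340,200:440,::-1]
cv2.imwrite("pics/c8.png",np.hstack([cv2.resize(a,(400,350),interpolation=cv2.INTER_CUBIC),cv2.resize(b,(400,350),interpolation=cv2.INTER_CUBIC)]))
for n in("side","top"):
  im=cam(n)
  for t in("slotted_shim","plain_shim","pump_foot"): print(n,t,[(np.round(d["at"]).tolist(),round(d["confidence"],2)) for d in ctrl.spot_point(n,t)][:2])
  for d in ctrl.regions_of(n,"slotted_shim")[:1]: print(rect(im,d["region"],45))
E
```

```text
clock: 12.9
eef_pos: [602.6, -199.6, 177.9]
tool_rot: [2.832, -0.0, -1.822]
force: [-0.5, -0.3, -0.4]
width: 68.2
side slotted_shim []
side plain_shim [([551.0, 231.0, 27.0], 0.78)]
side pump_foot [([527.0, -180.0, -1.0], 0.86)]
[ 520.5 -180.6   53.8  100.8   76. ]
top slotted_shim [([525.0, -177.0, 41.0], 0.81)]
top plain_shim []
top pump_foot [([524.0, -179.0, -2.0], 0.94)]
[ 523.2 -178.4   47.3   98.3   76.7]
```

View pics/c8.png

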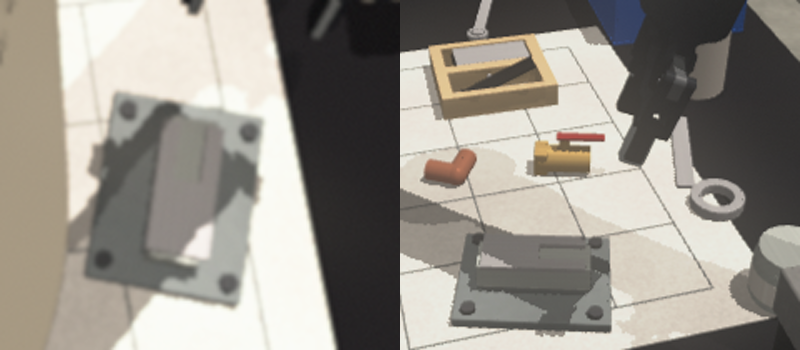

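The shim lies flat, centred and aligned on the pad, the plain shim is in its pocket, and the gripper is clear. Handing in.

```bash
python3 -c "
from h import *
print(ctrl.finish_job())"
```

```text
the job is handed in; nothing more can be done
None
```

The slotted shim is lying flat on the pump foot's pad, and I handed the job in at about 13 s; no verdict is reported.

**What I did:** I pressed the solid end down to the stop (27 N) and the shim stayed tipped when let go. I then gripped it by its long edges, lifted it out, levelled it, set it on the pad and released it.

**Last checks:**
- **Position:** the top view puts the shim's centre at about (523–525, -178) mm and its height at about 41 mm. The pad's centre is at about (524, -179), so the offset is only a few mm.
- **Alignment:** the shim's length is within about 1° of the pad's.
- **Plain shim:** it looks flat in its own pocket, at about (551, 231) mm against (549, 232) before.
- **Gripper:** it is open and more than 100 mm clear of everything.

**What failed or disagreed:**
- The first grasp pose, leaned back to match the tipped shim, ran into the limits of joints 5 and 6. I gripped with the tool almost vertical instead and made up the angle when placing.
- In the last check, the position network missed the slotted shim in the side view, and the plain shim in the top view. The region found in the side view put the slotted shim about 4 mm off, at (520.5, -180.6).
- The gripper read about 44 mm when holding the 46 mm shim, but the grip held.

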